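# Uncover the scent dish and hold it turned to the customer

### The arm

A 6-joint arm with a two-finger parallel gripper is mounted at the origin on the work surface. World frame = base frame: x ahead of the robot, y to its left, z up, the work surface at z = 0. Lengths are in m, angles in rad, forces in N, time in s.
With the tool pointing down it reaches from about 0.325 to 0.925 m from the base axis. Payload 3.1 kg.
Tool frame: the origin (TCP) lies at the very end of the fingers, on their centre line; the grasp point (between the pads) lies 19 mm behind it (bot.grip_point_offset is the distance from the TCP to the grasp point, in m); z points along the fingers, y is the line along which they close (so a half turn about z gives the same grasp; the last joint's range is limited). The gripper opens to 85 mm and grips with 20 to 120 N. Pads are 22 mm wide; open, the fingers measure 114 mm over their backs; the gripper's body (76 mm by 85 mm) begins 54 mm behind the grasp point. The pads swing forward as they close: fully open they stand 13 mm farther back than shut.
Start: joints at [-1.455, 0.217, 1.613, -0, 1.311, -0.112], TCP at [0.141, -0.609, 0.231] pointing down, gripper open.
Joint ranges: [-2.75, 2.75], [-0.78, 2.1], [0.31, 2.55], [-1.13, 4.27], [0.13, 2.63], [-2.58, 2.58]. Speed limits (rad/s): [2.79, 2.79, 3.14, 3.14, 3.14, 3.14].

### API

Orientations are given as a unit quaternion [w, x, y, z].
In Python, from rig import bot gives the robot as it stands.
- The arm moves only by the shell command python3 shift.py 'ROWS' [OPENING] [FORCE]. ROWS is a JSON list that holds a single list of rows (three levels of brackets), with 1 to 8 rows, each of 4 numbers: dx, dy, dz in mm, then a turn about the tool's z in units of 0.1 rad; each row shifts and turns the commanded pose from where the row before left it, along the tool's axes as they then stand; what a row does not reach is not made up. A row lasts 1/12 s, in which the tool goes at most 0.0417 m and 0.125 rad, less where a joint would pass 70% of its speed; a pose out of reach is approached as far as the arm can. OPENING is the opening from 0.0 (shut) to 1.0 (fully open), set as the command begins (- or left out keeps the last). The fingers move at their own pace and stop on an object; FORCE is the grip in N (left out, the last holds). Time passes only in rows, so rows that do not move let the fingers close. It prints the time, the measured TCP pose, the force, the opening and the grip force at its end. Input that does not fit is refused with a message, and nothing moves.
- bot.read_state(): the state, without advancing time (a new reading comes with each control period).
- bot.capture(name): name is "side" or "top"; returns the picture (420x560x3 uint8, blue, green, red); there is no depth.
- bot.get_calibration(name): a dict with "mtx" (3x3 intrinsics, pixels), "extrinsics" (4x4, takes a point from world to camera coordinates). Camera axes: x right, y down, z forward; pixel columns grow to the right and rows downward; lengths in m; the calibration is good to about 2 mm. A picture is of the moment at which its call begins. get_calibration takes no time and is no camera call.
- bot.close_job(): hands the job in; it is judged then, once.
The state is a dict: "clock": time; "joint_pos": joint angles; "qd": joint speeds; "joint_efforts": joint torques, N m; "eef_pos": TCP position; "tcp_rot": TCP orientation; "contact_force": force on the tool from outside, world axes, zero at the start; "ft_torque": the same for the moment, N m; "opening": opening from 0.0 (shut) to 1.0 (fully open); "gripper_force": force on a finger pad.
Only numpy, scipy, OpenCV 4.12 (cv2) and the standard library are available. Lean on these libraries where they do the work, as an engineer would, in place of code of your own. Each camera call takes 0.05 s, during which the arm holds its last target. There are 200 camera calls.

### The job

Lift the lid off the wooden scent dish by its knob and set it down gently, flat, on the round cork mat. Then pick the dish up by its upright handle, lift it clear of the board, and only then turn it a quarter turn so that its handle, which starts at the left of the board, points squarely to the board's near side (the robot's side), keeping the dish level and the loose ceramic ball near its middle the whole time, and leaving the other stock where it stands. Finish while still holding the dish level and still, a hand's breadth or so above the middle of the board, square to it; do not put it down or let go.

Things in the scene. Friction and masses are not known exactly. Their poses are not given: they have to be found in the camera images.
- board: flat square light-wood display board, 190 x 190 mm, 18 mm thick, fixed on the table. Origin: centre of its underside, at table height; its x points away from the robot (within 0.3 rad), y to the left, z up. Its near side is the -x side.
- cork: flat round cork mat, 130 mm across, 6 mm thick, fixed on the table to the right of the board; the place for the lid. Origin: centre of its underside, z up (its yaw means nothing).
- dish: round brown-wood dish, about 240 g, 128 mm across its rim, 40 mm high, foot 100 mm across, wall 4 mm, on the middle of the board (within about 15 mm). One upright handle at the rim on its +y side (see handle_top). Origin: centre of the underside, z up along its axis. At the start its axes are within 0.15 rad of the board's, so the handle is on the left.
- dish_middle (a point): on the dish's axis, 19 mm above its underside: where the ball's centre lies when it rests in the middle. The dish's floor is a very shallow cone, lowest in the middle (7 mm above the underside), rising 0.09 rad outward: the ball runs out to the wall if the dish is tilted much more than 0.1 rad or jerked sideways.
- handle_top (a point): middle of the top edge of the dish's handle, at (0, 70, 84) mm in the dish's frame. The handle is an upright flat tab, 36 mm wide along dish x, 10 mm thick along dish y, standing 44 mm above the rim; with the lid off both faces are free above the rim: fingers closing along dish y pinch it from above, one finger inside the rim.
- lid: loose round brown-wood lid, about 120 g, 124 mm across, 46 mm high, on the dish's rim, hiding the ball. Its plug, 112 mm across, reaches 4 mm into the dish. Knob on its axis: 28 mm across from 30 to 44 mm above the lid's underside, on a 16 mm stem. Origin: centre of the plug's underside, z up: 36 mm above the dish's underside at the start, 6 mm above the table on the cork.
- ball_center (a point): centre of the loose white ceramic ball, 24 mm across, about 18 g, lying in the middle of the dish under the lid; it rolls easily.
- jar_back: loose stock, not part of the job: amber glass candle jar, 60 mm across, 70 mm tall, standing behind the board (far from the robot). Origin: centre of its underside.
- pillar_back: loose stock, not part of the job: cream pillar candle, 52 mm across, 62 mm tall, standing behind the board, to the left. Origin: centre of its underside.
- tin_mid: loose stock, not part of the job: round aluminium tin, 50 mm across, 28 mm tall, standing just right of the board. Origin: centre of its underside.
- tin_left: loose stock, not part of the job: round aluminium tin, 62 mm across, 32 mm tall, standing just left of the board. Origin: centre of its underside.
- pillar_right: loose stock, not part of the job: cream pillar candle, 44 mm across, 50 mm tall, standing just behind the cork mat. Origin: centre of its underside.
- jar_right: loose stock, not part of the job: clear glass candle jar, 54 mm across, 57 mm tall, standing just right of the cork mat. Origin: centre of its underside.

How it is judged:
By the outcome, as a careful person would: the job done as asked, in the order asked, and still so for the second after the job is handed in, while the arm keeps its last pose, push and grip.
It also fails if it takes over 64 s, if anything falls off the work surface, if the arm or the gripper's body presses on something with over 40 N, if the wrist force passes 120 N, or if a joint passes its speed limit or range.

## Working session

There is one attempt and no reset: what is moved stays moved. The work goes in short steps, Python scripts to look and compute and a shell command to move; the robot and the scene stay as the last step left them, time stands still between calls to the robot, and variables do not carry over. Pictures are saved under pics/ and viewed, at most 10 in all, crops included, and the job is handed in when it is done.

```bash
ls; mkdir -p pics
python3 - <<'E'
from rig import bot
import cv2
s=bot.read_state();print(s)
for n in("top","side"):
    cv2.imwrite(f"pics/{n}0.png",bot.capture(n));c=bot.get_calibration(n);print(c)
E
```

```text
pics
rig.py
shift.py
{'clock': 0.0, 'joint_pos': array([-1.45518376e+00,  2.17794212e-01,  1.61496757e+00,  3.01460679e-05,
        1.31125959e+00, -1.12187134e-01]), 'qd': array([ 8.01853959e-05,  1.21595829e-03, -4.68460085e-04, -1.07339897e-03,
        1.90429949e-03, -4.60594240e-04]), 'joint_efforts': array([-1.02941405e-03, -3.96842587e+01, -3.03851151e+01, -3.63495283e-04,
        9.70497000e-03, -4.71945469e-06]), 'eef_pos': array([ 0.14108927, -0.60802232,  0.22992595]), 'tcp_rot': array([-1.21437978e-03,  9.93520130e-01,  1.13649793e-01,  1.24836434e-05]), 'contact_force': array([-0.38980426, -1.1355753 ,  0.74536254]), 'ft_torque': array([-0.02856496, -0.00897289, -0.0269386 ]), 'gripper_force': 0.0, 'opening': 0.9981331530978841}
{'mtx': array([[491.60933038,   0.        , 285.67099338],
       [  0.        , 491.60933038, 211.4220493 ],
       [  0.        ,   0.        ,   1.        ]]), 'extrinsics': array([[ 0.00451443, -0.99996453,  0.00711072, -0.0549647 ],
       [-0.9938591 , -0.00527283, -0.11052735,  0.59532114],
       [ 0.11056093, -0.00656809, -0.99384764,  1.23464691],
       [ 0.        ,  0.        ,  0.        ,  1.        ]])}
{'mtx': array([[462.54054195,   0.        , 277.71638383],
       [  0.        , 462.54054195, 201.4336703 ],
       [  0.        ,   0.        ,   1.        ]]), 'extrinsics': array([[-0.78557932, -0.61856901,  0.01541138,  0.42551431],
       [-0.32561337,  0.39209143, -0.86037216,  0.28375288],
       [ 0.52615688, -0.68090873, -0.50943325,  0.7653851 ],
       [ 0.        ,  0.        ,  0.        ,  1.        ]])}
```

View pics/top0.png

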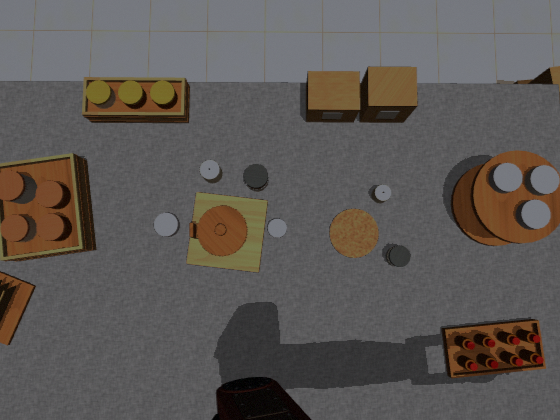

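View pics/side0.png

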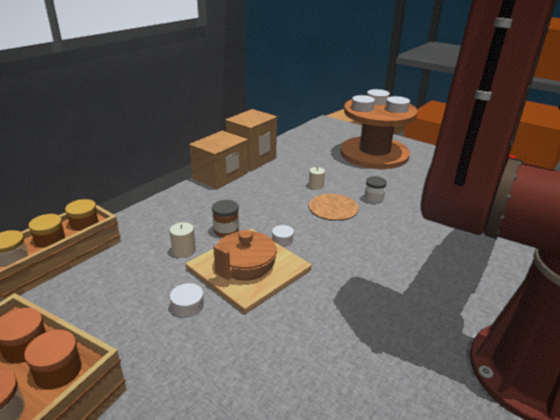

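The top picture shows the board with corners near (196,193), (267,200), (260,271) and (187,264). The lid knob is at about (220,229), the handle at (193,230) to the left, and the cork at (354,233). Next I'll enlarge both views to measure.

```bash
cat > h.py <<'E'
import numpy as np, cv2
from rig import bot
def ray(n,u,v):
    c=bot.get_calibration(n);E=np.array(c["extrinsics"]);R,t=E[:3,:3],E[:3,3]
    return -R.T@t, R.T@np.linalg.inv(c["mtx"])@[u,v,1]
def onz(n,u,v,z):
    o,d=ray(n,u,v);return o+d*(z-o[2])/d[2]
def proj(n,p):
    c=bot.get_calibration(n);E=np.array(c["extrinsics"])
    q=c["mtx"]@(E[:3,:3]@np.asarray(p,float)+E[:3,3]);return q[:2]/q[2]
def tri(a,b):
    A=np.zeros((3,3));B=np.zeros(3)
    for o,d in(a,b):
        d=d/np.linalg.norm(d);P=np.eye(3)-np.outer(d,d);A+=P;B+=P@o
    return np.linalg.solve(A,B)
E
python3 - <<'E'
import cv2,numpy as np
from h import *
t=cv2.imread("pics/top0.png");s=cv2.imread("pics/side0.png")
a=cv2.resize(t[188:276,182:290],None,fx=5,fy=5,interpolation=cv2.INTER_CUBIC)
b=cv2.resize(s[225:310,180:315],None,fx=5,fy=5,interpolation=cv2.INTER_CUBIC)
cv2.imwrite("pics/tc.png",a);cv2.imwrite("pics/sc.png",b)
hsv=cv2.cvtColor(t,cv2.COLOR_BGR2HSV)
for p in[(354,233),(225,215),(205,200),(250,262),(193,230)]:print(p,hsv[p[1],p[0]])
m=((hsv[...,1]>70)&(hsv[...,0]<30)).astype(np.uint8)
n,l,st,c=cv2.connectedComponentsWithStats(m)
for k in(l[233,354],l[200,205]):
    pts=np.argwhere(l==k)[:,::-1].astype(np.float32);h=cv2.convexHull(pts.astype(np.int32))
    print(st[k],c[k],cv2.minAreaRect(h),cv2.fitEllipse(h))
    if k==l[200,205]:print(cv2.approxPolyDP(h,6,True).ravel())
k=l[233,354];print("cork",onz("top",*c[k],.006))
E
```

```text
(354, 233) [ 15 149 118]
(225, 215) [ 13 180 119]
(205, 200) [ 25 109 119]
(250, 262) [ 29 101 119]
(193, 230) [ 12 189  50]
[ 329  209   50   49 1911] [353.6274202 232.7985348] ((353.7500305175781, 232.75003051757812), (48.790367126464844, 48.08325958251953), 45.0) ((353.5820007324219, 232.75816345214844), (48.72035217285156, 49.43288803100586), 137.67295837402344)
[ 186  196   82   76 4806] [225.69475655 233.19808573] ((225.81716918945312, 231.5081329345703), (75.14694213867188, 73.01105499267578), 6.911227226257324) ((229.26905822753906, 232.7398223876953), (82.83979797363281, 112.97745513916016), 90.96609497070312)
[267 201 258 271 186 262 195 196]
cork [ 0.54310693 -0.23083249  0.006     ]
```

View pics/tc.png

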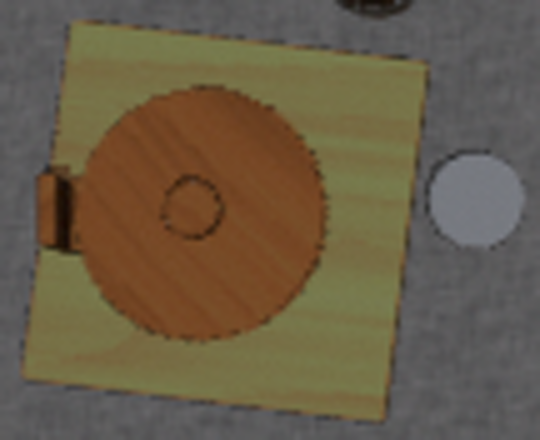

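View pics/sc.png

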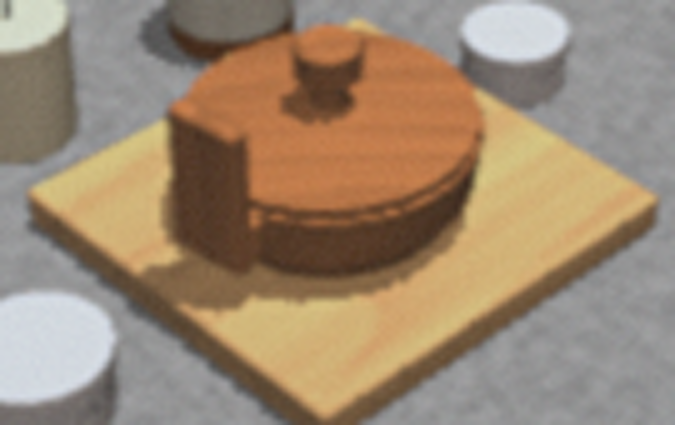

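Top crop: the board corners are sharp, the knob is at crop (192,208), and the handle's top face spans crop (38–57, 172–250). Side crop: the knob top is near (330,45) and the middle of the handle top near (207,120).

Run:
```python
from h import *
T=lambda x,y:((x+.5)/5-.5+182,(y+.5)/5-.5+188)
S=lambda x,y:((x+.5)/5-.5+180,(y+.5)/5-.5+225)
C=np.array([onz("top",*T(*p),.018) for p in[(73,21),(428,63),(385,422),(22,380)]])
print("board c",C.mean(0)); 
e=[C[0]-C[3],C[1]-C[2]];print("len",[np.linalg.norm(C[i]-C[i-1]) for i in range(4)],"yaw",[np.arctan2(v[1],v[0]) for v in e],[np.arctan2(-v[0],v[1]) for v in(C[0]-C[1],C[3]-C[2])])
Cs=[onz("side",*S(*p),.018) for p in[(658,203),(325,420),(30,195)]];print("side board",Cs, C)
k=onz("top",*T(192,208),.100);print("knob",k,tri(ray("top",*T(192,208)),ray("side",*S(330,45))))
print("side knob",onz("side",*S(330,45),.1))
h=onz("top",*T(48,211),.102);print("handle",h,onz("side",*S(209,119),.102))
d=h-k;print("dist",np.hypot(*d[:2]),"yaw",np.arctan2(-d[0],d[1]))
print("lid disc",onz("top",*T(203,213.5),.070))
hs=[onz("top",*T(*p),.102) for p in[(38,172),(38,250),(57,172),(57,250)]];print(hs)
for n,u,v,r in[("tinmid",*T(477,199),.028)]:print(n,onz("top",u,v,r))
for n,u,v,z in[("tinl",166,224.5,.032),("jarb",256,177,.07),("pilb",210,170,.062),("pilr",383,193,.05),("jarr",399,256,.057)]:print(n,onz("top",u,v,z))
s=bot.read_state();from scipy.spatial.transform import Rotation as R
print(R.from_quat(s["tcp_rot"],scalar_first=True).as_matrix())
```

```text
board c [0.54374706 0.09987183 0.018     ]
len [np.float64(0.18829333894221456), np.float64(0.18724274932786214), np.float64(0.18764987254263277), np.float64(0.18830577218116357)] yaw [np.float64(-0.11518854631691658), np.float64(-0.10953598237980126)] [np.float64(-0.11329405884752021), np.float64(-0.1098716738026355)]
side board [array([0.43654822, 0.02016226, 0.018     ]), array([0.45922356, 0.2045154 , 0.018     ]), array([0.64383264, 0.18308403, 0.018     ])] [[ 0.64772384  0.18235434  0.018     ]
 [ 0.6265557  -0.00368801  0.018     ]
 [ 0.44003042  0.01682533  0.018     ]
 [ 0.46067829  0.20399565  0.018     ]]
knob [0.5438367  0.10779525 0.1       ] [0.54288979 0.10718166 0.09839338]
side knob [0.54008996 0.10829869 0.1       ]
handle [0.54187861 0.17727996 0.102     ] [0.54072829 0.17649135 0.102     ]
dist 0.06951229162819032 yaw 0.028172637693400684
lid disc [0.54334213 0.10607714 0.07      ]
[array([0.56083543, 0.18261959, 0.102     ]), array([0.5229395 , 0.18162757, 0.102     ]), array([0.56088291, 0.17340197, 0.102     ]), array([0.52298473, 0.17244219, 0.102     ])]
tinmid [ 0.55456717 -0.02989235  0.028     ]
tinl [0.56027713 0.25527679 0.032     ]
jarb [0.67844597 0.02343263 0.07      ]
pilb [0.69726182 0.14091097 0.062     ]
pilr [ 0.64246553 -0.30077119  0.05      ]
jarr [ 0.48190619 -0.33674786  0.057     ]
[[ 9.74172241e-01  2.25806121e-01 -2.01330733e-04]
 [ 2.25806027e-01 -9.74169930e-01  2.14145297e-03]
 [ 2.87422842e-04 -2.13160573e-03 -9.99997687e-01]]
```

```bash
cat > d.py <<'E'
# print the tool-frame shift from the present pose to a world target x y z psi
import sys,numpy as np
from rig import bot
from scipy.spatial.transform import Rotation as R
s=bot.read_state();M=R.from_quat(s["tcp_rot"],scalar_first=True).as_matrix()
psi=np.arctan2(M[1,0],M[0,0]);t=np.array([float(a) for a in sys.argv[1:4]])
print("d",np.round(M.T@(t-s["eef_pos"]),4),"turn",round(psi-float(sys.argv[4]),4),"psi",round(psi,4),"tilt",np.round(M[:2,2],4))
E
python3 d.py .543 .1073 .17 .228
```

```text
d [ 0.5531 -0.6061  0.0615] turn -0.0002 psi 0.2278 tilt [-0.0002  0.0021]
```
d: z .06. 24 rows: (.0230,-.02525,0) norm .034. Tool norm .0342*. z later.

Units first: shifts go in mm and turns go in units of 0.1 rad. So 0.023 m is 23, -0.025 m is -25.

```bash
python3 shift.py '[[[23, -25, 0, 0], [23, -25, 0, 0], [23, -25, 0, 0], [23, -25, 0, 0], [23, -25, 0, 0], [23, -25, 0, 0], [23, -25, 0, 0], [23, -25, 0, 0]]]' 0.6 30
python3 shift.py '[[[23, -25, 0, 0], [23, -25, 0, 0], [23, -25, 0, 0], [23, -25, 0, 0], [23, -25, 0, 0], [23, -25, 0, 0], [23, -25, 0, 0], [23, -25, 0, 0]]]'
python3 shift.py '[[[23, -25, 0, 0], [23, -25, 0, 0], [23, -25, 0, 0], [23, -25, 0, 0], [23, -25, 0, 0], [23, -25, 10, 0], [10, -10, 15, 0], [0, 0, 15, 0]]]'
python3 shift.py '[[[0, 0, 10, 0], [0, 0, 0, 0], [0, 0, 0, 0]]]'
python3 d.py .543 .1073 .077 .228
```

```text
clock: 0.77
eef_pos: [0.2755, -0.3706, 0.2307]
tcp_rot: [-0.0, 0.994, 0.113, -0.0]
contact_force: [1.3, -0.9, 0.9]
opening: 0.598
gripper_force: 0.0
clock: 1.43
eef_pos: [0.4095, -0.1343, 0.231]
tcp_rot: [-0.0, 0.994, 0.114, -0.0]
contact_force: [0.6, -0.0, 0.1]
opening: 0.6
gripper_force: 0.0
clock: 2.1
eef_pos: [0.519, 0.0562, 0.1911]
tcp_rot: [-0.0, 0.993, 0.116, 0.001]
contact_force: [-1.0, 0.0, -0.2]
opening: 0.597
gripper_force: 0.0
clock: 2.35
eef_pos: [0.5163, 0.0528, 0.1803]
tcp_rot: [-0.0, 0.994, 0.113, -0.001]
contact_force: [0.2, -0.3, 0.3]
opening: 0.598
gripper_force: 0.0
d [ 0.0385 -0.047   0.1032] turn -0.0008 psi 0.2272 tilt [-0.0025 -0.    ]
```

```bash
python3 shift.py '[[[13, -16, 0, 0], [13, -16, 0, 0], [12.5, -15, 15, 0], [0, 0, 20, 0], [0, 0, 20, 0], [0, 0, 10, 0], [0, 0, 0, 0], [0, 0, 0, 0]]]'
python3 d.py .543 .1073 .077 .228
python3 - <<'E'
from h import *
s=bot.capture("side");t=bot.capture("top")
a=cv2.resize(s[170:290,180:310],None,fx=4.5,fy=4.5,interpolation=cv2.INTER_CUBIC)
cv2.imwrite("pics/s1.png",a)
p=bot.read_state()["eef_pos"];print(proj("side",p),(proj("side",p)-[180,170])*4.5)
E
```

```text
clock: 3.02
eef_pos: [0.5443, 0.1071, 0.1167]
tcp_rot: [-0.0, 0.994, 0.113, -0.0]
contact_force: [-0.9, 0.5, -0.5]
opening: 0.6
gripper_force: 0.0
d [-0.0012 -0.0005  0.0397] turn -0.0013 psi 0.2267 tilt [-0.0001  0.    ]
[243.66831706 224.88748412] [286.50742675 246.99367854]
```

View pics/s1.png

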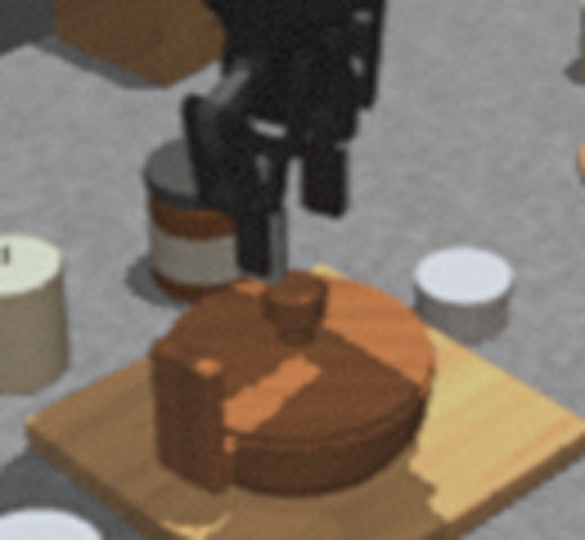

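The fingers straddle the knob at crop (295,285), with fingertips at (265,275) and (325,213), so I'm descending.

```bash
python3 shift.py '[[[0, 0, 12, 0], [0, 0, 12, 0], [0, 0, 10, 0], [0, 0, 4, 0], [0, 0, 0, 0], [0, 0, 0, 0]]]'
python3 shift.py '[[[0, 0, 2, 0], [0, 0, 2, 0], [0, 0, 0, 0], [0, 0, 0, 0]]]'
python3 - <<'E'
from h import *
s=bot.capture("side")
cv2.imwrite("pics/s2.png",cv2.resize(s[200:270,210:290],None,fx=6,fy=6,interpolation=cv2.INTER_CUBIC))
E
```

```text
clock: 3.62
eef_pos: [0.5437, 0.1076, 0.0774]
tcp_rot: [-0.0, 0.994, 0.114, -0.001]
contact_force: [1.0, -0.7, -0.2]
opening: 0.599
gripper_force: 0.0
clock: 3.95
eef_pos: [0.5444, 0.1077, 0.0745]
tcp_rot: [0.0, 0.994, 0.114, 0.0]
contact_force: [-0.5, -0.1, -0.1]
opening: 0.602
gripper_force: 0.0
```

View pics/s2.png

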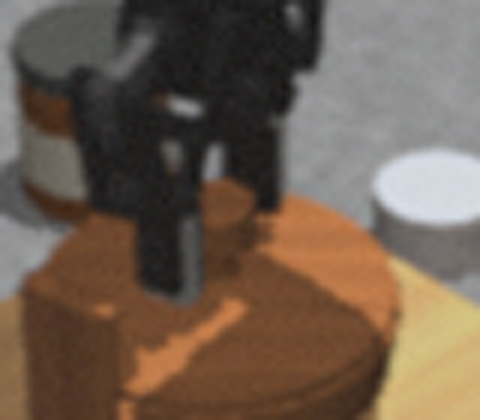

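The fingers stand either side of the knob (crop 225,215), with tips just above the lid plate. Closing gently.

Converted, -0.004 m is -4, -0.003 m is -3.

```bash
python3 shift.py '[[[0, 0, 0, 0], [0, 0, 0, 0], [0, 0, 0, 0], [0, 0, 0, 0], [0, 0, 0, 0], [0, 0, 0, 0], [0, 0, 0, 0], [0, 0, 0, 0]]]' 0.0 30
python3 shift.py '[[[0, 0, -2, 0], [0, 0, -3, 0], [0, 0, -3, 0], [0, 0, -4, 0], [0, 0, -4, 0], [0, 0, -4, 0], [0, 0, 0, 0], [0, 0, 0, 0]]]'
```

```text
clock: 4.67
eef_pos: [0.5446, 0.1077, 0.0747]
tcp_rot: [0.0, 0.994, 0.114, 0.0]
contact_force: [-1.3, -0.5, 4.0]
opening: 0.31
gripper_force: 29.8
clock: 5.33
eef_pos: [0.5447, 0.1077, 0.0949]
tcp_rot: [0.0, 0.994, 0.114, 0.001]
contact_force: [0.4, -0.3, -1.2]
opening: 0.309
gripper_force: 29.6
```

```bash
python3 shift.py '[[[0, 0, -8, 0], [0, 0, -12, 0], [0, 0, -15, 0], [0, 0, -15, 0], [0, 0, -12, 0], [0, 0, -8, 0], [0, 0, -4, 0], [0, 0, 0, 0]]]'
python3 d.py .545 -.231 .06 .228
```

```text
clock: 6.0
eef_pos: [0.5451, 0.1077, 0.1698]
tcp_rot: [0.0, 0.994, 0.114, 0.001]
contact_force: [0.4, -0.6, -1.3]
opening: 0.313
gripper_force: 29.6
d [-0.0769  0.3299  0.1098] turn -0.0002 psi 0.2278 tilt [0.0026 0.0002]
```

```bash
python3 shift.py '[[[-2.3, 10, 0, 0], [-3.5, 15, 0, 0], [-5.1, 22, 0, 0], [-5.1, 22, 0, 0], [-5.1, 22, 0, 0], [-5.1, 22, 0, 0], [-5.1, 22, 0, 0], [-5.1, 22, 0, 0]]]'
python3 shift.py '[[[-5.1, 22, 0, 0], [-5.1, 22, 0, 0], [-5.1, 22, 0, 0], [-5.1, 22, 0, 0], [-5.1, 22, 0, 0], [-5.1, 22, 0, 0], [-4.7, 20, 0, 0], [-2.8, 12, 0, 0]]]'
python3 shift.py '[[[-2.1, 9, 10, 0], [0, 0, 20, 0], [0, 0, 25, 0], [0, 0, 25, 0], [0, 0, 20, 0], [0, 0, 10, 0], [0, 0, 0, 0], [0, 0, 0, 0]]]'
python3 d.py .545 -.231 .03 .228
python3 - <<'E'
from h import *
s=bot.capture("side");t=bot.capture("top")
a=cv2.resize(s[150:230,285:405],None,fx=5,fy=5,interpolation=cv2.INTER_CUBIC)
b=cv2.resize(t[195:275,310:400],None,fx=5,fy=5,interpolation=cv2.INTER_CUBIC)
cv2.imwrite("pics/m.png",np.vstack([a[:300],np.hstack([b[:,:],np.zeros((400,150,3),np.uint8)])[:300]]))
E
```

```text
clock: 6.67
eef_pos: [0.543, -0.0551, 0.1668]
tcp_rot: [-0.0, 0.994, 0.114, -0.001]
contact_force: [0.5, -0.5, -1.4]
opening: 0.313
gripper_force: 29.7
clock: 7.33
eef_pos: [0.5429, -0.2242, 0.1669]
tcp_rot: [-0.0, 0.994, 0.113, -0.001]
contact_force: [0.2, -0.5, -0.8]
opening: 0.31
gripper_force: 29.7
clock: 8.0
eef_pos: [0.5436, -0.2305, 0.0574]
tcp_rot: [-0.001, 0.993, 0.114, -0.001]
contact_force: [-0.2, -0.6, -0.9]
opening: 0.312
gripper_force: 29.7
d [0.0013 0.0008 0.0274] turn 0.0002 psi 0.2282 tilt [-0.0017  0.0011]
```

View pics/m.png

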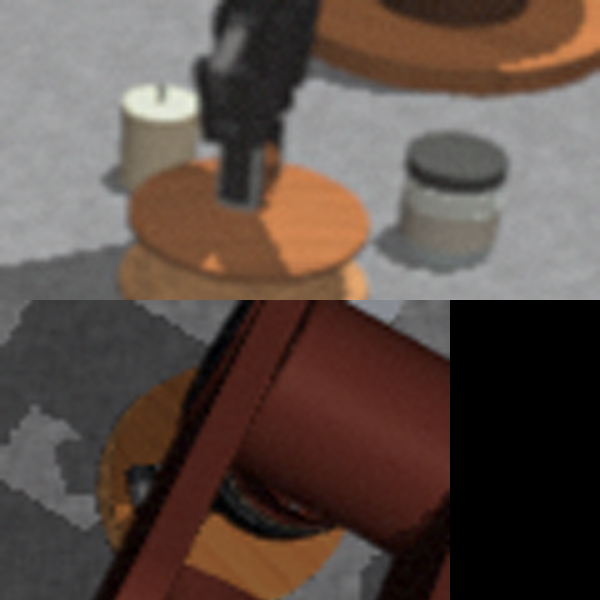

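The lid hangs level directly over the cork (lid spans crop 128–370, cork 118–370). Lowering slowly.

```bash
python3 shift.py '[[[0.3, 0, 8, 0], [0.5, 0, 8, 0], [0, 0, 6, 0], [0, 0, 3, 0], [0, 0, 1, 0], [0, 0, 0, 0], [0, 0, 0, 0]]]'
python3 shift.py '[[[0, 0, 1, 0], [0, 0, 1, 0], [0, 0, 0, 0], [0, 0, 0, 0]]]'
```

```text
clock: 8.68
eef_pos: [0.545, -0.2309, 0.0323]
tcp_rot: [-0.0, 0.994, 0.114, -0.0]
contact_force: [-0.4, 0.0, -1.0]
opening: 0.309
gripper_force: 29.7
clock: 9.02
eef_pos: [0.545, -0.2309, 0.0304]
tcp_rot: [0.0, 0.994, 0.114, 0.0]
contact_force: [0.1, 0.1, -1.4]
opening: 0.309
gripper_force: 29.7
```

```bash
python3 shift.py '[[[0, 0, 1, 0], [0, 0, 1, 0], [0, 0, 0, 0], [0, 0, 0, 0]]]'
python3 shift.py '[[[0, 0, 1, 0], [0, 0, 0, 0], [0, 0, 0, 0]]]'
python3 shift.py '[[[0, 0, 1, 0], [0, 0, 0, 0], [0, 0, 0, 0]]]'
```

```text
clock: 9.35
eef_pos: [0.5448, -0.2308, 0.0282]
tcp_rot: [-0.0, 0.994, 0.114, -0.0]
contact_force: [-0.2, -0.3, -0.1]
opening: 0.307
gripper_force: 29.7
clock: 9.6
eef_pos: [0.5449, -0.2308, 0.0272]
tcp_rot: [-0.0, 0.994, 0.114, -0.0]
contact_force: [0.2, 0.7, -0.6]
opening: 0.309
gripper_force: 29.7
clock: 9.85
eef_pos: [0.5451, -0.231, 0.0267]
tcp_rot: [0.0, 0.994, 0.114, 0.0]
contact_force: [-0.5, 0.1, 2.0]
opening: 0.31
gripper_force: 30.0
```

Converted, -0.03 m is -30, -0.02 m is -20.

```bash
python3 shift.py '[[[0, 0, 0, 0], [0, 0, 0, 0], [0, 0, 0, 0], [0, 0, 0, 0], [0, 0, 0, 0], [0, 0, 0, 0]]]' 0.6 30
python3 shift.py '[[[0, 0, -5, 0], [0, 0, -10, 0], [0, 0, -20, 0], [0, 0, -30, 0], [0, 0, -30, 0], [0, 0, -30, 0], [0, 0, -20, 0], [0, 0, 0, 0]]]'
python3 d.py .5415 .1770 .2 .026
```

```text
clock: 10.35
eef_pos: [0.5449, -0.2309, 0.0263]
tcp_rot: [0.0, 0.994, 0.114, 0.0]
contact_force: [-0.6, 0.7, -0.5]
opening: 0.6
gripper_force: 0.0
clock: 11.02
eef_pos: [0.5489, -0.2331, 0.1791]
tcp_rot: [0.004, 0.993, 0.114, 0.005]
contact_force: [-0.3, -0.5, 0.8]
opening: 0.598
gripper_force: 0.0
d [ 0.0857 -0.4009 -0.0236] turn 0.202 psi 0.228 tilt [ 0.0113 -0.0064]
```

Run:
```python
from h import *
s=bot.capture("side");t=bot.capture("top");cv2.imwrite("pics/raw_s.png",s);cv2.imwrite("pics/raw_t.png",t)
r=lambda i:cv2.resize(i,None,fx=5,fy=5,interpolation=cv2.INTER_CUBIC)
a=r(t[205:260,182:257]);b=r(s[230:285,205:285]);c=r(s[165:225,300:370])
W=np.zeros((575,775,3),np.uint8);W[:275,:375]=a;W[:275,375:775]=b;W[275:575,:350]=c
cv2.imwrite("pics/dish.png",W)
```

```text
(no output)
```

View pics/dish.png

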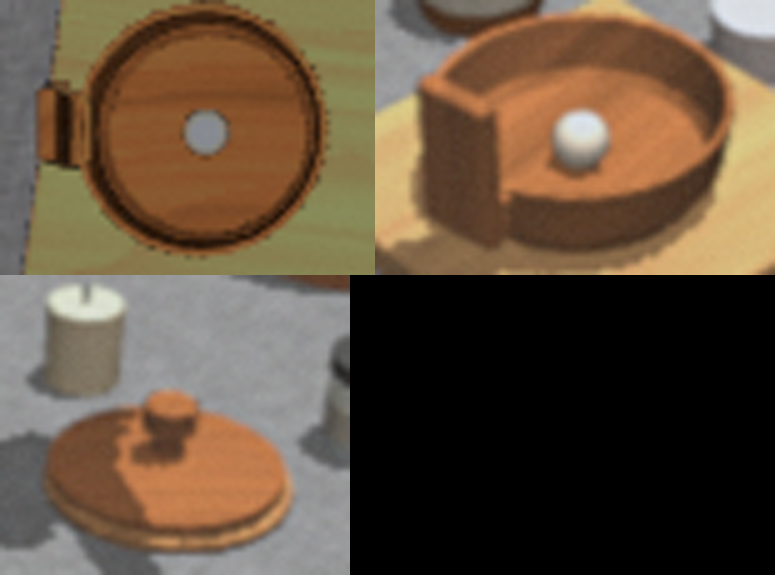

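The lid lies flat on the cork, the ball is centred at top crop (206,132), and the handle's top face is centred at top crop (48,126).

```bash
python3 - <<'E'
from h import *
T=lambda x,y:((x+.5)/5-.5+182,(y+.5)/5-.5+205)
S=lambda x,y:((x-375+.5)/5-.5+205,(y+.5)/5-.5+230)
h=onz("top",*T(48,126),.102);b=onz("top",*T(206,132),.037);r=onz("top",*T(203,129),.058)
print("handle",h,"side",onz("side",*S(457,97),.102));print("ball",b,onz("side",*S(580,138),.037));print("rim",r)
for q in(b,r):
    d=h-q;print(np.hypot(*d[:2]),np.arctan2(-d[0],d[1]))
# subpixel bright ball
t=cv2.imread("pics/raw_t.png");m=(cv2.cvtColor(t,cv2.COLOR_BGR2HSV)[...,1]<90)[220:243,212:236];print(np.argwhere(m).mean(0)[::-1]+[212,220])
E
python3 d.py .5412 .1770 .19 .026
```

```text
handle [0.54187861 0.17727996 0.102     ] side [0.53998038 0.17834071 0.102     ]
ball [0.54392854 0.10855136 0.037     ] [0.54446966 0.10526038 0.037     ]
rim [0.54395278 0.10754187 0.058     ]
0.06875916204619568 0.029817638416143967
0.06976892549294822 0.029733521709504128
[222.81538462 231.        ]
d [ 0.0878 -0.3988 -0.0174] turn 0.2018 psi 0.2278 tilt [ 0.0033 -0.0018]
```

Converted, -0.0225 m is -22.5, 0.005 m is 5.

```bash
python3 shift.py '[[[5, -22.5, 0, 0], [5, -22.5, 0, 0], [5, -22.5, 0, 0], [5, -22.5, 0, 0], [5, -22.5, 0, 0], [5, -22.5, 0, 0], [5, -22.5, 0, 0], [5, -22.5, 0, 0]]]'
python3 shift.py '[[[5, -22.5, 0, 0], [5, -22.5, 0, 0], [5, -22.5, 0, 0], [5, -22.5, 0, 0], [5, -22.5, 0, 0], [5, -22.5, 0, 0], [5, -22.5, 0, 0], [3, -12.5, 0, 0]]]'
python3 shift.py '[[[0, 0, 0, 1], [0, 0, 0, 0.99], [0, 0, 0, 0], [0, 0, 0, 0]]]'
python3 d.py .542 .1775 .125 .029
```

```text
clock: 11.78
eef_pos: [0.5414, -0.0451, 0.1689]
tcp_rot: [-0.001, 0.994, 0.114, -0.002]
contact_force: [0.4, -0.3, 0.2]
opening: 0.602
gripper_force: 0.0
clock: 12.45
eef_pos: [0.54, 0.1296, 0.1691]
tcp_rot: [-0.0, 0.993, 0.114, -0.002]
contact_force: [0.3, -0.2, -0.6]
opening: 0.602
gripper_force: 0.0
clock: 12.78
eef_pos: [0.5411, 0.1273, 0.17]
tcp_rot: [0.0, 1.0, 0.016, -0.001]
contact_force: [0.4, -0.1, -0.2]
opening: 0.604
gripper_force: 0.0
d [ 0.0026 -0.0501  0.045 ] turn 0.0023 psi 0.0313 tilt [-0.0024 -0.0005]
```

Converted, -0.02 m is -20, -0.015 m is -15, 0.002 rad is 0.02.

```bash
python3 shift.py '[[[0, -15, 0, 0], [1, -20, 0, 0], [0, -14, 0, 0.02], [0, 0, 15, 0], [0, 0, 15, 0], [0, 0, 15, 0], [0, 0, 0, 0], [0, 0, 0, 0]]]'
python3 d.py .542 .1775 .063 .029
python3 - <<'E'
from h import *
s=bot.capture("side");t=bot.capture("top")
r=lambda i:cv2.resize(i,None,fx=5,fy=5,interpolation=cv2.INTER_CUBIC)
W=np.zeros((400,775,3),np.uint8);W[:400,:400]=r(s[205:285,205:285]);W[:375,400:775]=r(t[190:265,172:247])
cv2.imwrite("pics/hand.png",W)
E
```

```text
clock: 13.45
eef_pos: [0.5403, 0.176, 0.1249]
tcp_rot: [0.0, 1.0, 0.014, -0.002]
contact_force: [0.5, -1.3, 0.5]
opening: 0.599
gripper_force: 0.0
d [ 0.002  -0.0015  0.0619] turn -0.0014 psi 0.0276 tilt [-0.0035 -0.0007]
```

View pics/hand.png

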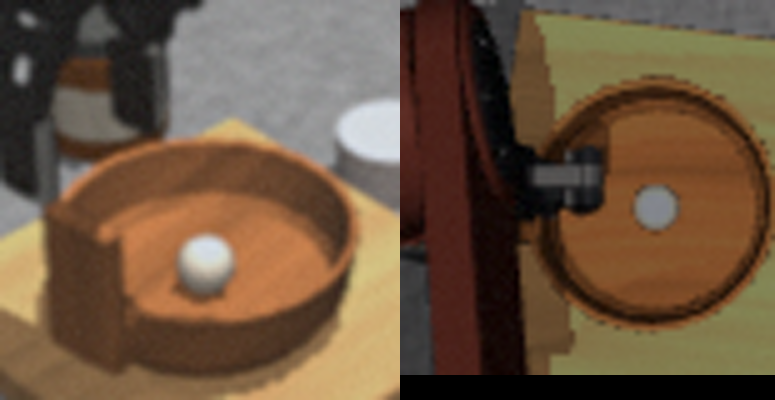

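The fingers straddle the handle and the ball is still in the middle. Descending on the handle.

```bash
python3 shift.py '[[[1, -1, 10, 0], [1, -0.5, 12, 0], [0, 0, 12, 0], [0, 0, 12, 0], [0, 0, 8, 0], [0, 0, 4, 0], [0, 0, 0, 0], [0, 0, 0, 0]]]'
python3 d.py .542 .1775 .063 .029
```

```text
clock: 14.22
eef_pos: [0.5433, 0.1782, 0.0679]
tcp_rot: [0.0, 1.0, 0.013, -0.0]
contact_force: [-0.1, 0.1, 0.7]
opening: 0.599
gripper_force: 0.0
d [-0.0013  0.0007  0.0049] turn -0.0022 psi 0.0268 tilt [-0.0007 -0.0001]
```

Converted, 0.003 m is 3, 0.002 m is 2, -0.002 rad is -0.02.

```bash
python3 shift.py '[[[-1.3, 0.5, 3, -0.02], [0, 0, 2, 0], [0, 0, 0, 0], [0, 0, 0, 0], [0, 0, 0, 0], [0, 0, 0, 0]]]' 0.2 20
python3 shift.py '[[[0, 0, 0, 0], [0, 0, 0, 0], [0, 0, 0, 0]]]' 0.16 20
python3 shift.py '[[[0, 0, 0, 0], [0, 0, 0, 0], [0, 0, 0, 0]]]' 0.13 20
```

```text
clock: 14.72
eef_pos: [0.5424, 0.1777, 0.0636]
tcp_rot: [-0.0, 1.0, 0.014, 0.0]
contact_force: [0.6, -0.4, -1.1]
opening: 0.2
gripper_force: 0.0
clock: 14.97
eef_pos: [0.5422, 0.1777, 0.0634]
tcp_rot: [-0.0, 1.0, 0.014, 0.0]
contact_force: [-0.1, 0.8, 0.2]
opening: 0.161
gripper_force: 0.0
clock: 15.22
eef_pos: [0.5422, 0.1779, 0.0634]
tcp_rot: [-0.0, 1.0, 0.014, 0.0]
contact_force: [-0.2, 0.2, 0.3]
opening: 0.13
gripper_force: 0.4
```

```bash
python3 shift.py '[[[0, 0, 0, 0], [0, 0, 0, 0], [0, 0, 0, 0]]]' 0.0 20
python3 shift.py '[[[0, 0, 0, 0], [0, 0, 0, 0], [0, 0, 0, 0], [0, 0, 0, 0]]]' 0.0 80
python3 shift.py '[[[0, 0, -0.5, 0], [0, 0, -1, 0], [0, 0, -1.5, 0], [0, 0, -2, 0], [0, 0, -2, 0], [0, 0, -1.5, 0], [0, 0, -1, 0], [0, 0, -0.5, 0]]]'
python3 - <<'E'
from h import *
cv2.imwrite("pics/l0.png",bot.capture("side"));cv2.imwrite("pics/l0t.png",bot.capture("top"))
s=bot.read_state();print(s["ft_torque"],s["eef_pos"])
for n,f in(("top","l0t"),("side","l0")):
    t=cv2.imread(f"pics/{f}.png");u,v=map(int,proj(n,[.544,.1075,.046]))
    h=cv2.cvtColor(t,cv2.COLOR_BGR2HSV)[v-14:v+14,u-14:u+14];m=h[...,1]<90
    print(n,m.sum(),onz(n,*(np.argwhere(m).mean(0)[::-1]+[u-14,v-14]),.046))
E
```

```text
clock: 15.47
eef_pos: [0.5421, 0.1777, 0.0634]
tcp_rot: [-0.0, 1.0, 0.014, -0.0]
contact_force: [-0.3, 0.4, 0.4]
opening: 0.112
gripper_force: 20.1
clock: 15.8
eef_pos: [0.5423, 0.1778, 0.0635]
tcp_rot: [-0.0, 1.0, 0.014, 0.0]
contact_force: [-1.4, 0.6, 2.7]
opening: 0.105
gripper_force: 78.4
clock: 16.47
eef_pos: [0.5423, 0.1777, 0.0736]
tcp_rot: [-0.0, 1.0, 0.014, 0.0]
contact_force: [-0.1, -0.7, -3.7]
opening: 0.107
gripper_force: 77.8
[ 0.15431199 -0.01107997  0.00648765] [0.5422851  0.17771279 0.0734936 ]
top 121 [0.54984032 0.12322835 0.046     ]
side 111 [0.54729399 0.10354213 0.046     ]
```

Converted, -0.006 m is -6, -0.004 m is -4.

```bash
python3 shift.py '[[[0, 0, -1, 0], [0, 0, -2, 0], [0, 0, -3, 0], [0, 0, -4, 0], [0, 0, -5, 0], [0, 0, -5, 0], [0, 0, -6, 0], [0, 0, -6, 0]]]'
python3 shift.py '[[[0, 0, -6, 0], [0, 0, -6, 0], [0, 0, -6, 0], [0, 0, -6, 0], [0, 0, -6, 0], [0, 0, -5, 0], [0, 0, -5, 0], [0, 0, -4, 0]]]'
python3 shift.py '[[[0, 0, -3, 0], [0, 0, -2, 0], [0, 0, -1, 0], [0, 0, 0, 0], [0, 0, 0, 0], [0, 0, 0, 0]]]'
python3 - <<'E'
from h import *
s=bot.capture("side");t=bot.capture("top");cv2.imwrite("pics/l1.png",s);cv2.imwrite("pics/l1t.png",t)
print(bot.read_state()["eef_pos"],bot.read_state()["ft_torque"])
r=lambda i:cv2.resize(i,None,fx=5,fy=5,interpolation=cv2.INTER_CUBIC)
W=np.zeros((500,780,3),np.uint8);W[:500,:400]=r(s[170:270,200:280]);W[:450,400:]=r(t[180:270,182:258])
cv2.imwrite("pics/lift.png",W)
for n,i in(("top",t),("side",s)):
    u,v=map(int,proj(n,[.544,.107,.127]));h=cv2.cvtColor(i,cv2.COLOR_BGR2HSV)[v-16:v+16,u-14:u+16]
    m=((h[...,1]<90)&(h[...,2]>95)).astype(np.uint8);k=cv2.connectedComponentsWithStats(m)
    for st,c in zip(k[2][1:],k[3][1:]):
        if st[4]>15:print(n,st,c+[u-14,v-16],onz(n,*(c+[u-14,v-16]),.127))
E
```

```text
clock: 17.23
eef_pos: [0.5423, 0.1777, 0.1061]
tcp_rot: [-0.0, 1.0, 0.014, 0.0]
contact_force: [0.7, 1.0, -3.7]
opening: 0.101
gripper_force: 77.8
clock: 17.9
eef_pos: [0.5423, 0.1777, 0.15]
tcp_rot: [-0.0, 1.0, 0.014, 0.0]
contact_force: [-0.0, -0.6, -3.2]
opening: 0.107
gripper_force: 77.8
clock: 18.4
eef_pos: [0.5419, 0.1776, 0.1549]
tcp_rot: [0.0, 1.0, 0.014, -0.0]
contact_force: [0.7, -0.2, -3.0]
opening: 0.107
gripper_force: 77.8
[0.54193054 0.1776201  0.15494283] [ 0.18235532 -0.01010069 -0.03211555]
top [10 12 10  9 75] [218.34666667 227.94666667] [0.54479975 0.10834871 0.127     ]
side [  9   9  12  13 119] [244.67226891 220.01680672] [0.54656851 0.102967   0.127     ]
```

View pics/lift.png

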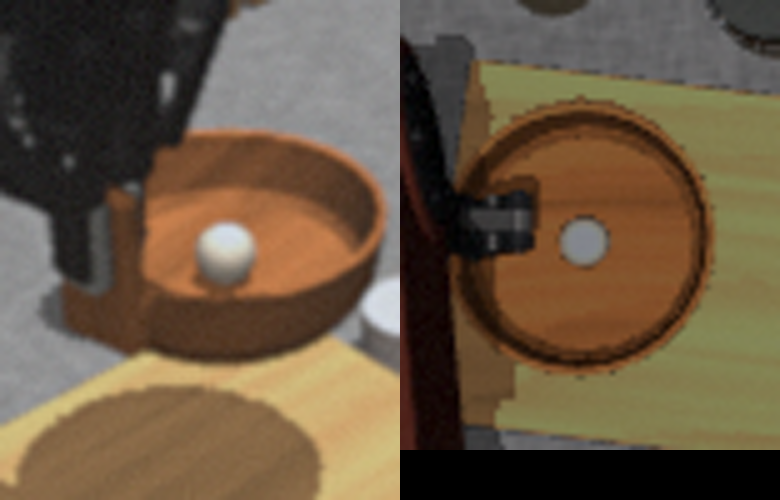

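The ball sits in the middle and the dish hangs level (10 pictures viewed, so only numbers from here). Turning about the dish's own axis.

Converted, -0.0035 m is -3.5, 0.0001 m is 0.1, -0.05 rad is -0.5.

```bash
python3 shift.py '[[[-0.7, 0, 0, -0.1], [-1.4, 0, 0, -0.2], [-2.1, 0, 0, -0.3], [-2.8, 0.1, 0, -0.4], [-3.5, 0.1, 0, -0.5], [-3.5, 0.1, 0, -0.5], [-3.5, 0.1, 0, -0.5], [-3.5, 0.1, 0, -0.5]]]'
cat > ball.py <<'E'
# ball and dish centre (from the tool pose), and ball offset in the dish
from h import *
from scipy.spatial.transform import Rotation as R
s=bot.read_state();M=R.from_quat(s["tcp_rot"],scalar_first=True).as_matrix()
c=s["eef_pos"]+.070*M[:,1];z=s["eef_pos"][2]-.0635+.018+.019;print("dish",c[:2],"psi",np.arctan2(M[1,0],M[0,0]),"tilt",M[:2,2],"t",s["clock"])
for n in("top","side"):
    i=bot.capture(n);u,v=map(int,proj(n,[*c[:2],z]));h=cv2.cvtColor(i,cv2.COLOR_BGR2HSV)[v-20:v+20,u-20:u+20]
    m=((h[...,1]<90)&(h[...,2]>95)).astype(np.uint8);k=cv2.connectedComponentsWithStats(m)
    for st,q in zip(k[2][1:],k[3][1:]):
        if 40<st[4]<250:print(n,st,onz(n,*(q+[u-20,v-20]),z)[:2]-c[:2])
E
python3 ball.py
```

```text
clock: 19.17
eef_pos: [0.5212, 0.1739, 0.1552]
tcp_rot: [-0.0, 0.986, 0.165, -0.0]
contact_force: [0.2, -0.2, -2.5]
opening: 0.105
gripper_force: 77.9
dish [0.54401809 0.10772097] psi 0.33229589612141064 tilt [-3.21917014e-04 -2.24505612e-05] t 19.1667
top [16 16  9  9 69] [0.00075948 0.00101844]
side [ 15  14  12  13 120] [ 0.00107663 -0.00311519]
```

```bash
python3 shift.py '[[[-3.5, 0.1, 0, -0.5], [-3.5, 0.1, 0, -0.5], [-3.5, 0.1, 0, -0.5], [-3.5, 0.1, 0, -0.5], [-3.5, 0.1, 0, -0.5], [-3.5, 0.1, 0, -0.5], [-3.5, 0.1, 0, -0.5], [-3.5, 0.1, 0, -0.5]]]'
python3 shift.py '[[[-3.5, 0.1, 0, -0.5], [-3.5, 0.1, 0, -0.5], [-3.5, 0.1, 0, -0.5], [-3.5, 0.1, 0, -0.5], [-3.5, 0.1, 0, -0.5], [-3.5, 0.1, 0, -0.5], [-3.5, 0.1, 0, -0.5], [-3.5, 0.1, 0, -0.5]]]'
python3 shift.py '[[[-3.5, 0.1, 0, -0.5], [-3.5, 0.1, 0, -0.5], [-3.5, 0.1, 0, -0.5], [-2.8, 0.1, 0, -0.4], [-2.8, 0, 0, -0.4], [-2.1, 0, 0, -0.3], [-1.4, 0, 0, -0.2], [-0.7, 0, 0, -0.1]]]'
python3 shift.py '[[[0, 0, 0, 0], [0, 0, 0, 0], [0, 0, 0, 0]]]'
python3 ball.py; python3 d.py .4741 .0921 .155 1.459
```

```text
clock: 19.93
eef_pos: [0.4974, 0.1597, 0.1553]
tcp_rot: [-0.0, 0.934, 0.357, -0.0]
contact_force: [-0.4, -0.1, -3.1]
opening: 0.108
gripper_force: 77.9
clock: 20.6
eef_pos: [0.4809, 0.1373, 0.1553]
tcp_rot: [-0.0, 0.844, 0.536, -0.0]
contact_force: [0.1, -0.0, -3.7]
opening: 0.107
gripper_force: 77.9
clock: 21.27
eef_pos: [0.475, 0.1179, 0.1553]
tcp_rot: [0.0, 0.759, 0.651, -0.0]
contact_force: [0.2, 0.6, -3.5]
opening: 0.107
gripper_force: 77.9
clock: 21.52
eef_pos: [0.4751, 0.1182, 0.1553]
tcp_rot: [-0.0, 0.759, 0.651, -0.0]
contact_force: [0.9, -0.9, -2.0]
opening: 0.106
gripper_force: 77.9
dish [0.54427895 0.10752444] psi 1.4183774417472166 tilt [-3.12980299e-06  2.66142639e-06] t 21.5167
side [ 16  15  12  12 109] [ 6.94240572e-05 -1.54737513e-03]
d [-0.0259  0.003   0.0003] turn -0.0403 psi 1.4187 tilt [-0.  0.]
```

Converted, -0.0021 m is -2.1, -0.0018 m is -1.8, -0.005 rad is -0.05.

```bash
python3 shift.py '[[[-0.7, 0, 0, -0.05], [-1.5, 0, 0, -0.07], [-2.1, 0.1, 0, -0.08], [-2.1, 0.2, 0, -0.08], [-1.8, 0.1, 0, -0.06], [-1.4, 0.1, 0, -0.04], [-0.9, 0.1, 0, -0.02]]]'
python3 shift.py '[[[0, 0, 0, 0], [0, 0, 0, 0], [0, 0, 0, 0], [0, 0, 0, 0], [0, 0, 0, 0], [0, 0, 0, 0], [0, 0, 0, 0], [0, 0, 0, 0]]]'
python3 d.py .4741 .1077 .155 1.459; python3 ball.py
python3 - <<'E'
from h import *
# dish rim / floor level check: wood blob (dish) ellipse in the side view and top view centre at rim height
t=bot.capture("top");h=cv2.cvtColor(t,cv2.COLOR_BGR2HSV);m=((h[...,0]<19)&(h[...,1]>120)&(h[...,2]>30)).astype(np.uint8)
u,v=map(int,proj("top",[.5437,.0999,.15]));m[:, :u-45]=0;m[:,u+45:]=0;m[:v-45]=0;m[v+45:]=0
k=cv2.connectedComponentsWithStats(m);j=1+np.argmax(k[2][1:,4]);print(k[2][j],(u,v));e=cv2.fitEllipse(cv2.convexHull(np.argwhere(k[1]==j)[:,::-1].astype(np.int32)))
print(e,onz("top",*e[0],.150))
E
```

```text
clock: 22.2
eef_pos: [0.4742, 0.1073, 0.1553]
tcp_rot: [-0.0, 0.746, 0.666, -0.0]
contact_force: [-0.6, -0.1, -3.7]
opening: 0.106
gripper_force: 77.9
clock: 22.87
eef_pos: [0.4743, 0.1077, 0.1553]
tcp_rot: [-0.0, 0.746, 0.666, -0.0]
contact_force: [0.4, 0.2, -2.6]
opening: 0.111
gripper_force: 77.9
d [ 0.     -0.0002  0.0003] turn -0.0001 psi 1.4589 tilt [-0.  0.]
dish [0.54382967 0.09983338] psi 1.45886162182001 tilt [-1.83959130e-05  1.95039994e-05] t 22.8667
side [ 16  14  11  12 108] [ 0.00040126 -0.0016775 ]
[ 175  200   73   72 3643] (220, 227)
((208.91603088378906, 241.77685546875), (65.24200439453125, 92.77446746826172), 37.12643814086914) [0.51074628 0.12658876 0.15      ]
```

```bash
python3 -c "
from rig import bot
print(bot.close_job())"
```

```text
the job is handed in; nothing more can be done
None
```

I handed the job in at about 23 s: the lid is flat on the cork, and the arm holds the dish still and level about 9 cm above the middle of the board, handle to the near side and ball in the middle. After the turn I checked only tool pose and side-camera ball position (top camera blocked), not the other stock.

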